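# Click the leak tester to its red range and start it

### The arm

A 6-joint arm with a two-finger parallel gripper is mounted at the origin on a cart in front of the work surface, level with it; the furniture and walls round the work are solid. World frame = base frame: x ahead of the robot, y to its left, z up, the work surface at z = 0. Lengths are in m, angles in rad, forces in N, time in s.
With the tool pointing down it reaches from about 0.375 to 0.9 m from the base axis. Payload 3.1 kg.
Tool frame: the origin (TCP) lies on the centre line of the jaws, within the pads' length; the fingertips stand 14 mm ahead of it and the grasp point (between the pads) lies 5 mm behind it (tip_reach is the distance from the TCP to the fingertips, in m); z points along the fingers, y is the line along which they close (so a half turn about z gives the same grasp; the last joint's range is limited). The gripper opens to 87 mm and grips with 3 to 60 N. Pads are 19 mm wide; open, the fingers measure 117 mm over their backs; the gripper's body (75 mm by 190 mm) begins 51 mm behind the grasp point.
Start: joints at [1.05, 0.527, 1.433, -0, 1.181, -0.178], TCP at [0.209, 0.589, 0.237] pointing down, gripper open.
Joint ranges: [-3.08, 3.08], [-0.75, 2.2], [0.22, 2.44], [-1.43, 4.57], [0, 2.65], [-2.85, 2.85]. Speed limits (rad/s): [2.79, 2.79, 3.14, 3.14, 3.14, 3.14].

### API

Orientations are given as a rotation vector (axis times angle).
In Python, from plant import read_state, camera, sign_off, boxes_of, trace, place_of, tip_reach gives the robot as it stands.
- The arm moves only by the tool servo_tool, never from a script. Its argument "increments" is a list of rows, each an object of numbers: "jaw": the opening, from 0 (shut) to 1 (fully open); "x", "y", "z": the shift along the tool's x, y, z in mm; "wx", "wy", "wz": the turn, a rotation vector about the tool's x, y, z in units of 10 degrees (1.0 is 10 degrees). In form: [{"jaw": .., "x": .., "y": .., "z": .., "wx": .., "wy": .., "wz": ..}, ...]. A call has 1 to 20 rows; each row shifts and turns the commanded pose from where the row before left it, along the tool's axes as they then stand; what a row does not reach is not made up. A row lasts 1/8 s, in which the tool goes at most 62.5 mm and 10.7 degrees, less where a joint would pass 70% of its speed; a pose out of reach is approached as far as the arm can. A call with a gripper value outside its range is refused whole. The fingers move at their own pace and stop on an object; "force" is the grip in N (left out, the last holds). Time passes only in rows, so rows that do not move let the fingers close. It gives the time, the measured TCP pose, the force, the opening and the grip force at its end, in the units of the state.
- read_state(): the state, without advancing time (a new reading comes with each control period).
- camera(name): name is "side" or "top" or "wrist"; returns a dict with "pixels" (480x640x3 uint8, blue, green, red), "depth" (480x640 float32, m along the optical axis (not along the pixel's ray), 0 where there is no reading), "intrinsics" (3x3 intrinsics, pixels), "distortion" ([k1, k2, p1, p2, k3] as OpenCV has them; the pictures are not rectified), "extrinsics" (4x4, takes a point from camera to world coordinates). Camera axes: x right, y up, looking along -z (the intrinsics and any distortion apply to the point x, -y, -z); pixel columns grow to the right and rows downward; lengths in m; the calibration is good to about 2 mm. A picture is of the moment at which its call begins.
- sign_off(): hands the job in; it is judged then, once.
Trained networks look in a picture, given as the dict that the camera call returned (one of the last four; its "shot" number tells which), for a name from the list of things; names that differ only in an ending like _2 or _b are one class to them, and where a whole thing is asked for, a point or a joint stands for the part that bears it (a point fixed in the world has none). Each returns a list of dicts, best first, with "score" (0 to 1); they miss things now and then, are a little off and sometimes report something else, mostly with a low value. They report only what shows in the picture. A call takes as long as a camera call.
- boxes_of(query, picture): "point" ([column, row] in pixels, amid what is visible of it).
- trace(query, picture): "pixels" (480x640 bool, what is visible of it) and "point" ([column, row] in pixels, amid what is visible of it).
- place_of(query, picture): "point" ([column, row] in pixels: a listed point, or the origin of a listed thing).
The state is a dict: "clock": time; "joints": joint angles; "joint_velocities": joint speeds; "effort": joint torques, N m; "ee_pos": TCP position; "eef_rot": TCP orientation; "contact_force": force on the tool from outside, world axes, zero at the start; "ft_torque": the same for the moment, N m; "gripper_width": opening from 0.0 (shut) to 1.0 (fully open); "grip_force": force on a finger pad.
Only numpy, scipy, OpenCV 4.12 (cv2) and the standard library are available. Lean on these libraries where they do the work, as an engineer would, in place of code of your own. Each camera call takes 0.05 s, during which the arm holds its last target. There are 200 camera calls.

### The job

Set the leak tester for the valve mounted on it: with light flicks of a fingertip on the edge of its flat star-shaped thumbwheel, advance the wheel clockwise (seen from above, the way of the black arrow) click by click until its red lobe rests at the yellow pointer, without running past it. Only then push the green start button fully down with a fingertip and let it come up again. Only push and press: grasp or lift nothing, and leave the fittings and tools that lie around where they are.

Things in the scene. Friction and masses are not known exactly. Their poses are not given: they have to be found in the camera images.
- leak_tester: Fixed leak tester. Aluminium plate 12 mm high, x -85 to 115, y -85 to 85 mm; origin on the work surface under the thumbwheel's vertical axis, x axis to the grey manifold block at the back (x 67 to 113 mm, 78 mm high), y to the left. Wheel lobes rest at -30, 30, 90, 150, 210, 270 degrees in this frame, from +x towards +y. In front, from 110 to 260 degrees, the plate is free.
- range_wheel (a joint): Turn of the thumbwheel, rad, growing clockwise from above; 0 = red lobe at the pointer; starts 1 to 4 clicks short (about -1.05 to -4.19). A click is 60 degrees (1.047). A sprung roller holds each click: turned less than 30 degrees the wheel springs back, past that it snaps on to the next click by itself and does not coast further. 3 to 5 N at a lobe turns it.
- wheel_axis (a point): Centre of the black star thumbwheel's top face, 64 mm above the work surface; underside 48 mm high, hub cap to 69 mm. Body disc 33 mm radius, six lobes 14 mm wide with round ends (7 mm), reaching 54 mm from the axis; gap between lobes 33 mm wide at 47 mm radius. Beneath it a steel cam of 34 mm radius, 35 to 45 mm high.
- nozzle (a point): End of the fixed nozzle arm above the wheel, on its top (85 mm high): the arm, 22 mm wide, runs from the manifold block along the tester's +x over the wheel to 14 mm from the axis. Left of the block stands the mounted ball valve with a blue lever, 107 mm high; right of it lies the pressure gauge, face up, 69 mm high.
- plunger (a point): Top of the spring plunger's fixed dark block at the left (+y) of the wheel, mostly outside the rim: 30 mm wide, 58 to 78 mm from the axis (its end cap to 93 mm), 44 mm high, screw heads 47 mm.
- red_lobe (a point): Centre of the round end of the wheel's one red lobe, on its top face, 47 mm from the axis, 64 mm above the work surface; moves with the wheel. The other five lobes are black.
- pointer_tip (a point): Tip of the fixed yellow cone pointer (15 mm thick) that stands out of the manifold's front face towards the wheel, 56 mm from the axis at -30 degrees in the tester's frame (back right), 60 mm high; a yellow line carries it on over the top of the block.
- start_box: Fixed yellow button box, 66x66 mm, 42 mm high, two push-in fittings at its back (+x) face; origin under its centre. The green button stands in the middle of its top in a dark collar of 48 mm diameter, 12 mm high.
- start_button (a joint): How far the green start button is pressed, m: 0 up, 0.006 fully down (needs about 5 N, springs back up).
- start_button_top (a point): Centre of the top face of the green button, 32 mm diameter, about 64 mm above the work surface when up.
- plug_a: loose brass hex plug, 41x35x31 mm, origin under its centre
- nipple_a: loose brass hex nipple standing on end, 46x40x52 mm, origin under its centre
- cap_a: loose brass cap, 41x47x25 mm, origin under its centre
- elbow_b: grey galvanised elbow, 56x56x41 mm, bystander fixed to the surface, origin under its centre
- tee_a: brass tee, 56x66x45 mm, bystander fixed to the surface, origin under its centre

How it is judged:
On the way, in this order (a step that is already met when the one before it is completed fails the run):
1. the red lobe rests at the yellow pointer (value of joint range_wheel between -0.12 and 0.12 rad and velocity of joint range_wheel between -0.2 and 0.2 rad/s), for 0.2 s.
2. the start button is pushed fully down (value of joint start_button above 0.005 m and value of joint range_wheel between -0.12 and 0.12 rad), for 0.05 s.
At the end, for the whole second after the job is handed in: The red lobe is at the yellow pointer (wheel within 0.12 rad of 0, reached clockwise) after the start button was pushed more than 5 mm and came up again (less than 1.5 mm) (value of joint range_wheel between -0.12 and 0.12 rad and value of joint start_button below 0.0015 m); the robot touches nothing.
It fails at once if the wheel is run past the pointer by more than half a click (value of joint range_wheel above 0.6 rad).
It fails at once if the start button is pressed (over 3 mm) while the red lobe is not at the pointer (value of joint start_button above 0.003 m and not (value of joint range_wheel between -0.2 and 0.2 rad)).
It fails at once if the tester or its wheel is gripped or pushed hard (over 35 N) (contact force between any of the fingers, the arm and leak_tester above 35 N).
It fails at once if a loose fitting is moved or lifted by more than 20 mm (distance of any of plug_a, nipple_a, cap_a from where it was at the start of the episode above 0.02 m).
It also fails if it takes over 67 s, if anything falls off the work surface, if the arm or the gripper's body presses on something with over 40 N, if the wrist force passes 120 N, or if a joint passes its speed limit or range.

## Working session

There is one attempt and no reset: what is moved stays moved. The work goes in short steps, Python scripts to look and compute and a tool call to move; the robot and the scene stay as the last step left them, time stands still between calls to the robot, and variables do not carry over. Pictures are saved under pics/ and viewed, at most 10 in all, crops included, and the job is handed in when it is done.

Besides the shell and the picture viewer there is one more tool, called as name(argument=value, ...), one argument or row to a line, values as JSON. servo_tool: Moves the arm, as the interface text tells. Its arguments: {"type":"object","properties":{"increments":{"type":"array","items":{"type":"object","properties":{"jaw":{"type":"number"},"x":{"type":"number"},"y":{"type":"number"},"z":{"type":"number"},"wx":{"type":"number"},"wy":{"type":"number"},"wz":{"type":"number"}}}},"force":{"type":"number"}},"required":["increments"]}

```bash
mkdir -p pics; cat > h.py <<'E'
import numpy as np, cv2
from plant import *
def ray(pic,px):
    K=np.array(pic["intrinsics"],float);d=np.array(pic["distortion"],float);T=np.array(pic["extrinsics"],float)
    u=cv2.undistortPoints(np.array([[px]],float),K,d)[0,0]
    return T[:3,3],T[:3,:3]@np.array([u[0],-u[1],-1.0])
def at_z(pic,px,z):
    o,r=ray(pic,px); return o+r*(z-o[2])/r[2]
def by_depth(pic,px):
    o,r=ray(pic,px); c,w=int(round(px[0])),int(round(px[1])); D=pic["depth"][max(0,w-2):w+3,max(0,c-2):c+3]; D=D[D>0]
    return o+r*np.median(D) if D.size else None
def proj(pic,P):
    T=np.array(pic["extrinsics"],float);p=(np.array(P)-T[:3,3])@T[:3,:3]
    q=cv2.projectPoints(np.array([[p[0],-p[1],-p[2]]]),np.zeros(3),np.zeros(3),np.array(pic["intrinsics"],float),np.array(pic["distortion"],float))[0]
    return q[0,0]
E
python3 - <<'E'
from h import *
np.set_printoptions(precision=4,suppress=True)
s=read_state();print(s["clock"],s["ee_pos"],s["eef_rot"],tip_reach)
Z=dict(leak_tester=0,wheel_axis=.064,nozzle=.085,plunger=.044,red_lobe=.064,pointer_tip=.060,start_box=0,start_button_top=.064,plug_a=0,nipple_a=0,cap_a=0,elbow_b=0,tee_a=0)
for n in("top","side"):
    p=camera(n);cv2.imwrite(f"pics/{n}0.png",p["pixels"])
    print(n,p["extrinsics"][:3,3])
    for k,z in Z.items():
        for r in place_of(k,p)[:2]: print(k,round(r["score"],2),np.round(r["point"]),at_z(p,r["point"],z),by_depth(p,r["point"]))
E
```

```text
0.0 [0.2091 0.5882 0.2356] [-0.5342 -3.0951  0.0033] 0.014
top [ 0.3005 -0.11    1.2111]
leak_tester 0.89 [227. 246.] [0.5158 0.0882 0.    ] [0.5048 0.078  0.0621]
wheel_axis 0.63 [224. 242.] [0.5138 0.0842 0.064 ] [0.5132 0.0837 0.0669]
nozzle 0.68 [227. 231.] [0.5305 0.0774 0.085 ] [0.5312 0.0779 0.0816]
plunger 0.74 [194. 233.] [0.5327 0.1475 0.044 ] [0.5327 0.1476 0.0436]
plunger 0.54 [244. 219.] [0.5634 0.0526 0.044 ] [0.5705 0.0569 0.0126]
red_lobe 0.91 [200. 237.] [0.522 0.131 0.064] [0.5223 0.1313 0.0626]
red_lobe 0.16 [384. 199.] [ 0.6084 -0.2214  0.064 ] [ 0.6179 -0.2248  0.0286]
pointer_tip 0.85 [245. 218.] [0.5614 0.0485 0.06  ] [0.5723 0.055  0.0123]
start_box 0.71 [386. 270.] [ 0.4771 -0.2336  0.    ] [ 0.4679 -0.2272  0.0627]
start_box 0.41 [387. 268.] [ 0.483 -0.235  0.   ] [ 0.4735 -0.2285  0.0629]
start_button_top 0.55 [386. 266.] [ 0.4758 -0.2274  0.064 ] [ 0.4761 -0.2276  0.0621]
plug_a 0.7 [384. 194.] [ 0.6364 -0.2279  0.    ] [ 0.6266 -0.2244  0.0353]
plug_a 0.54 [403. 330.] [ 0.3599 -0.2674  0.    ] [ 0.3585 -0.2635  0.0298]
nipple_a 0.58 [359. 329.] [ 0.3586 -
[... 884 characters left out ...]
145]
start_box 0.96 [308. 321.] [ 0.475  -0.2374  0.    ] [ 0.4737 -0.2657  0.0357]
start_box 0.69 [247. 338.] [ 0.3695 -0.2721  0.    ] [ 0.3718 -0.2863  0.0191]
start_button_top 0.71 [308. 296.] [ 0.475  -0.2337  0.064 ] [ 0.4749 -0.236   0.0666]
plug_a 0.87 [242. 336.] [ 0.3597 -0.2679  0.    ] [ 0.3634 -0.2879  0.0268]
nipple_a 0.58 [248. 301.] [ 0.3654 -0.1889 -0.    ] [ 0.3672 -0.2014  0.0144]
cap_a 0.89 [307. 391.] [ 0.4694 -0.3775  0.    ] [ 0.4688 -0.3902  0.0217]
elbow_b 0.74 [255. 372.] [ 0.3858 -0.3399  0.    ] [ 0.3888 -0.3597  0.0308]
elbow_b 0.74 [331. 179.] [0.5475 0.2047 0.    ] [0.5351 0.0787 0.0866]
tee_a 0.82 [392. 316.] [ 0.6283 -0.2304  0.    ] [ 0.6188 -0.259   0.0357]
```

View pics/top0.png

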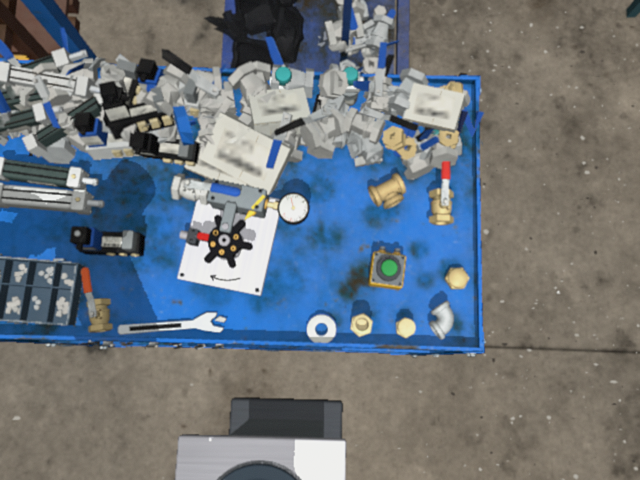

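View pics/side0.png

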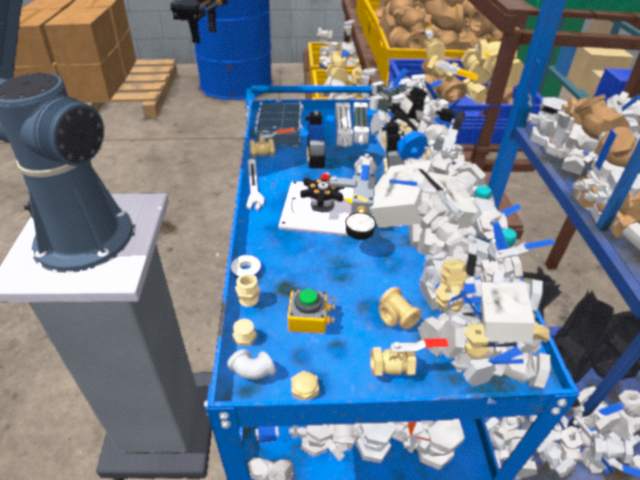

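Top view: the wheel is at (224,242), the red lobe at (200,237) beside the plunger (tester +90°), and the pointer near (246,217). That suggests about 2 clicks, with a tester yaw of about −12°. Next I'll move closer and look with the wrist camera.

servo_tool(
  increments=[
    {"jaw": 0, "x": -26, "y": -26},
    {"x": -26, "y": -26},
    {"x": -26, "y": -26},
    {"x": -26, "y": -26},
    {"x": -26, "y": -26},
    {"x": -26, "y": -26},
    {"x": -26, "y": -26},
    {"x": -26, "y": -26},
    {"x": -26, "y": -26},
    {"x": -26, "y": -26},
    {"x": -26, "y": -26},
    {"x": -26, "y": -26},
    {"x": -26, "y": -26},
    {"x": -26, "y": -26},
    {"x": -26, "y": -26},
    {"wz": 0.8},
    {"wz": 0.8},
    {"wz": 0.6},
    {"x": 0},
  ],
  force=10,
)

```text
invalid input
```

```bash
cat > m.py <<'E'
from h import *
import sys
np.set_printoptions(precision=4,suppress=True)
s=read_state();print(s["clock"],s["ee_pos"],s["eef_rot"],s["gripper_width"],s["joints"])
Z=dict(wheel_axis=.064,nozzle=.085,plunger=.044,red_lobe=.064,pointer_tip=.060,leak_tester=0)
for n in sys.argv[2:]:
    p=camera(n);cv2.imwrite(f"pics/{n}{sys.argv[1]}.png",p["pixels"])
    print(n,p["extrinsics"][:3,3]); P={}
    for k,z in Z.items():
        for r in place_of(k,p)[:1]: P[k]=at_z(p,r["point"],z);print(k,round(r["score"],2),np.round(r["point"]),P[k],by_depth(p,r["point"]))
    for k in P:
        d=P[k]-P.get("wheel_axis",P[k]);print(k,"ang",np.degrees(np.arctan2(d[1],d[0])).round(1),np.hypot(*d[:2]).round(4))
E
python3 m.py 1 wrist top side
```

```text
1.4 [0.2094 0.5888 0.2365] [-0.5343 -3.0958  0.0001] 0.9988311968556196 [ 1.0505  0.5276  1.4327  0.      1.1814 -0.1785]
wrist [0.1388 0.6149 0.3854]
top [ 0.3005 -0.11    1.2111]
wheel_axis 0.84 [224. 240.] [0.5176 0.085  0.064 ] [0.517  0.0844 0.0673]
nozzle 0.89 [224. 229.] [0.5346 0.0829 0.085 ] [0.5346 0.0829 0.0849]
plunger 0.64 [192. 234.] [0.5305 0.1514 0.044 ] [0.5309 0.1519 0.0421]
red_lobe 0.57 [200. 235.] [0.5248 0.131  0.064 ] [0.5251 0.1313 0.0624]
pointer_tip 0.62 [244. 222.] [0.5545 0.0491 0.06  ] [0.5553 0.0496 0.0563]
leak_tester 0.95 [231. 246.] [0.5175 0.0812 0.    ] [0.5062 0.0713 0.0627]
wheel_axis ang 0.0 0.0
nozzle ang -7.1 0.0171
plunger ang 79.0 0.0677
red_lobe ang 81.2 0.0466
pointer_tip ang -44.3 0.0514
leak_tester ang -92.8 0.0038
side [ 0.4512 -0.7689  0.6693]
wheel_axis 0.61 [324. 191.] [0.5196 0.0678 0.064 ] [0.5194 0.0662 0.0652]
nozzle 0.63 [332. 180.] [0.5356 0.0765 0.085 ] [0.5354 0.0737 0.0869]
plunger 0.65 [326. 175.] [0.5295 0.1594 0.044 ] [0.5269 0.1287 0.0647]
red_lobe 0.65 [323. 172.] [0.5215 0.1421 0.064 ] [0.5287 0.2351 0.0021]
pointer_tip 0.59 [344. 199.] [0.5613 0.0428 0.06  ] [0.5622 0.0496 0.0549]
leak_tester 0.81 [321. 210.] [0.5155 0.0832 0.    ] [0.5138 0.0607 0.0176]
wheel_axis ang 0.0 0.0
nozzle ang 28.3 0.0182
plunger ang 83.8 0.0921
red_lobe ang 88.5 0.0743
pointer_tip ang -30.9 0.0487
leak_tester ang 104.9 0.0159
```

View pics/wrist1.png

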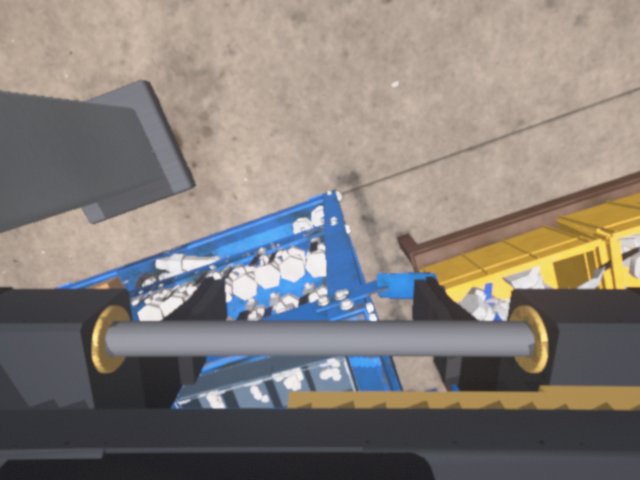

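servo_tool(
  increments=[
    {"jaw": 0, "x": -35, "y": -26, "z": 0, "wx": 0, "wy": 0, "wz": 0},
    {"jaw": 0, "x": -35, "y": -26, "z": 0, "wx": 0, "wy": 0, "wz": 0},
    {"jaw": 0, "x": -35, "y": -26, "z": 0, "wx": 0, "wy": 0, "wz": 0},
    {"jaw": 0, "x": -35, "y": -26, "z": 0, "wx": 0, "wy": 0, "wz": 0},
    {"jaw": 0, "x": -35, "y": -26, "z": 0, "wx": 0, "wy": 0, "wz": 0},
    {"jaw": 0, "x": -35, "y": -26, "z": 0, "wx": 0, "wy": 0, "wz": 0},
    {"jaw": 0, "x": -35, "y": -26, "z": 0, "wx": 0, "wy": 0, "wz": 0},
    {"jaw": 0, "x": -35, "y": -26, "z": 0, "wx": 0, "wy": 0, "wz": 0},
    {"jaw": 0, "x": -35, "y": -26, "z": 0, "wx": 0, "wy": 0, "wz": 0},
    {"jaw": 0, "x": -35, "y": -26, "z": 0, "wx": 0, "wy": 0, "wz": 0},
    {"jaw": 0, "x": -35, "y": -26, "z": 0, "wx": 0, "wy": 0, "wz": 0},
    {"jaw": 0, "x": -35, "y": -26, "z": 0, "wx": 0, "wy": 0, "wz": 0},
    {"jaw": 0, "x": -35, "y": -26, "z": 0, "wx": 0, "wy": 0, "wz": 0},
    {"jaw": 0, "x": -35, "y": -26, "z": 0, "wx": 0, "wy": 0, "wz": 0},
    {"jaw": 0, "x": -35, "y": -26, "z": 0, "wx": 0, "wy": 0, "wz": 0},
    {"jaw": 0, "x": 0, "y": 0, "z": 0, "wx": 0, "wy": 0, "wz": 0.8},
    {"jaw": 0, "x": 0, "y": 0, "z": 0, "wx": 0, "wy": 0, "wz": 0.8},
    {"jaw": 0, "x": 0, "y": 0, "z": 0, "wx": 0, "wy": 0, "wz": 0.6},
    {"jaw": 0, "x": 0, "y": 0, "z": 0, "wx": 0, "wy": 0, "wz": 0},
  ],
  force=10,
)

```text
clock: 4.82
ee_pos: [0.5734, 0.0453, 0.2366]
eef_rot: [1.114, 2.937, 0.0]
contact_force: [-0.4, -0.3, 0.7]
gripper_width: 0.009
grip_force: 0.0
```

```bash
python3 m.py 2 wrist
```

```text
4.825 [0.5734 0.0453 0.2366] [1.1135 2.9375 0.0001] 0.00874086179597505 [-0.1153  0.4602  1.5601  0.      1.1211 -0.9614]
wrist [0.5173 0.0961 0.3855]
wheel_axis 0.98 [310. 141.] [0.5192 0.0847 0.064 ] [0.5192 0.0849 0.0702]
nozzle 0.97 [320. 156.] [0.5326 0.0834 0.085 ] [0.5327 0.0833 0.0831]
plunger 0.92 [376.  95.] [0.5279 0.1507 0.044 ] [0.5279 0.1506 0.0447]
red_lobe 0.93 [357. 108.] [0.525  0.1298 0.064 ] [0.525  0.1297 0.0647]
pointer_tip 0.87 [315. 206.] [0.5627 0.0507 0.06  ] [0.5692 0.0442 0.0137]
leak_tester 0.71 [311. 138.] [0.5179 0.085  0.    ] [0.5178 0.087  0.0703]
wheel_axis ang 0.0 0.0
nozzle ang -5.8 0.0135
plunger ang 82.5 0.0665
red_lobe ang 82.7 0.0454
pointer_tip ang -38.0 0.0552
leak_tester ang 167.4 0.0013
```

View pics/wrist2.png

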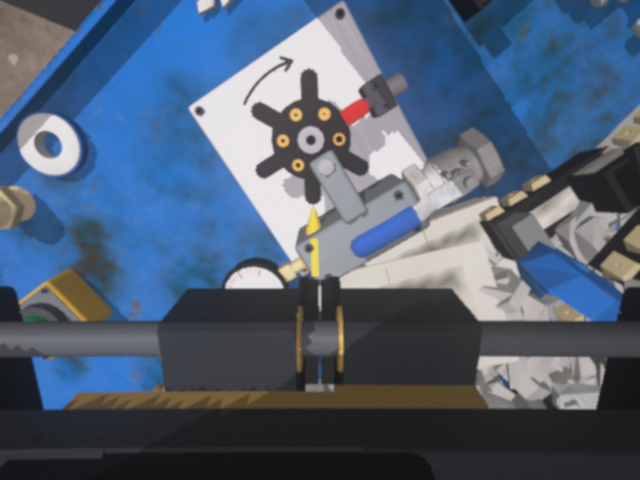

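Wrist view: wheel hub at (310,141), red lobe at (357,108) next to the plunger, yellow pointer tip at (313,208). Going clockwise, one black lobe rest lies between the red lobe and the pointer, so it takes 2 clicks. The axis is at about (0.519, 0.085) and the yaw is about −7.5°.

servo_tool(
  increments=[
    {"jaw": 0, "x": 0, "y": 0, "z": 0, "wx": 0, "wy": 0, "wz": -0.4},
    {"jaw": 0, "x": 22, "y": -32, "z": 0, "wx": 0, "wy": 0, "wz": 0},
    {"jaw": 0, "x": 22, "y": -32, "z": 0, "wx": 0, "wy": 0, "wz": 0},
    {"jaw": 0, "x": 23, "y": -33, "z": 0, "wx": 0, "wy": 0, "wz": 0},
    {"jaw": 0, "x": 0, "y": 0, "z": 40, "wx": 0, "wy": 0, "wz": 0},
    {"jaw": 0, "x": 0, "y": 0, "z": 40, "wx": 0, "wy": 0, "wz": 0},
    {"jaw": 0, "x": 0, "y": 0, "z": 40, "wx": 0, "wy": 0, "wz": 0},
    {"jaw": 0, "x": 0, "y": 0, "z": 30, "wx": 0, "wy": 0, "wz": 0},
    {"jaw": 0, "x": 0, "y": 0, "z": 21, "wx": 0, "wy": 0, "wz": 0},
    {"jaw": 0, "x": 0, "y": 0, "z": 0, "wx": 0, "wy": 0, "wz": 0},
  ],
  force=10,
)

```text
clock: 6.42
ee_pos: [0.4604, 0.0096, 0.0644]
eef_rot: [-1.011, -2.971, 0.001]
contact_force: [-0.3, -0.1, 0.4]
gripper_width: 0.005
grip_force: 0.0
```

```bash
python3 - <<'E'
from h import *
from scipy.spatial.transform import Rotation as R
s=read_state();r=R.from_rotvec(s["eef_rot"]).as_matrix()
a=np.array([.5192,.0847]);yaw=-7.5
t=np.radians(240+yaw);g=a+.055*np.array([np.cos(t),np.sin(t)])
d=np.r_[g-np.array(s["ee_pos"])[:2],0]
print(s["clock"],s["ee_pos"],"yang",np.degrees(np.arctan2(r[1,1],r[0,1])),"tool d mm",(r.T@d*1e3).round(1),"z",s["ee_pos"][2])
# constant step of -5 deg about wheel axis, TCP at radius 55 with axis at tool +y 55
th=np.radians(5);print("x",-55*np.sin(th),"y",55*(1-np.cos(th)))
p=camera("wrist");cv2.imwrite("pics/wrist3.png",p["pixels"])
E
```

```text
6.425 [0.46035827 0.00955914 0.06442328] yang 52.42986996886899 tool d mm [-0.9 40.4 -0.1] z 0.06442328271783807
x -4.793565851121199 y 0.20929160495399501
```

View pics/wrist3.png

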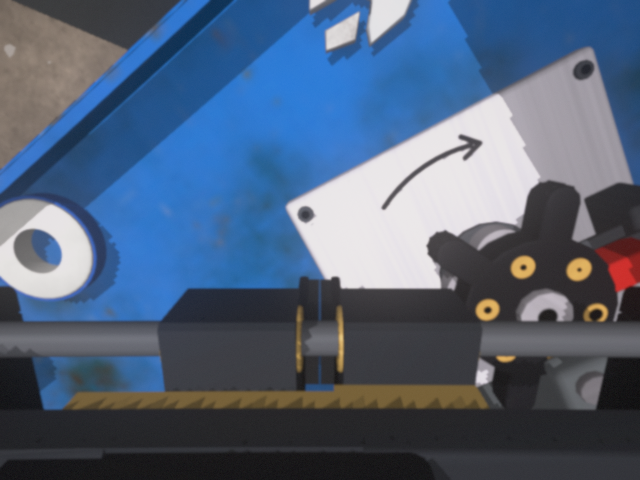

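servo_tool(
  increments=[
    {"jaw": 0, "x": -1, "y": 10, "z": 0, "wx": 0, "wy": 0, "wz": 0},
    {"jaw": 0, "x": 0, "y": 10, "z": 0, "wx": 0, "wy": 0, "wz": 0},
    {"jaw": 0, "x": 0, "y": 10, "z": 0, "wx": 0, "wy": 0, "wz": 0},
    {"jaw": 0, "x": 0, "y": 10, "z": 0, "wx": 0, "wy": 0, "wz": 0},
    {"jaw": 0, "x": 0, "y": 0, "z": 0, "wx": 0, "wy": 0, "wz": 0},
  ],
  force=10,
)

```text
clock: 7.1
ee_pos: [0.487, 0.0412, 0.0657]
eef_rot: [1.009, 2.974, 0.0]
contact_force: [-0.3, 0.2, 0.6]
gripper_width: 0.009
grip_force: 0.0
```

No contact so far. Now I'll push along the arc for one click (240° to 180°).

servo_tool(
  increments=[
    {"jaw": 0, "x": 4.8, "y": 0.2, "z": 0, "wx": 0, "wy": 0, "wz": 0.5},
    {"jaw": 0, "x": 4.8, "y": 0.2, "z": 0, "wx": 0, "wy": 0, "wz": 0.5},
    {"jaw": 0, "x": 4.8, "y": 0.2, "z": 0, "wx": 0, "wy": 0, "wz": 0.5},
    {"jaw": 0, "x": 4.8, "y": 0.2, "z": 0, "wx": 0, "wy": 0, "wz": 0.5},
    {"jaw": 0, "x": 4.8, "y": 0.2, "z": 0, "wx": 0, "wy": 0, "wz": 0.5},
    {"jaw": 0, "x": 4.8, "y": 0.2, "z": 0, "wx": 0, "wy": 0, "wz": 0.5},
  ],
  force=10,
)

```text
clock: 7.85
ee_pos: [0.4683, 0.0625, 0.0655]
eef_rot: [-1.75, -2.608, 0.002]
contact_force: [-0.5, -2.3, 0.4]
gripper_width: 0.009
grip_force: 1.4
```

servo_tool(
  increments=[
    {"jaw": 0, "x": 4.8, "y": 0.2, "z": 0, "wx": 0, "wy": 0, "wz": 0.5},
    {"jaw": 0, "x": 4.8, "y": 0.2, "z": 0, "wx": 0, "wy": 0, "wz": 0.5},
    {"jaw": 0, "x": 4.8, "y": 0.2, "z": 0, "wx": 0, "wy": 0, "wz": 0.5},
    {"jaw": 0, "x": 4.8, "y": 0.2, "z": 0, "wx": 0, "wy": 0, "wz": 0.5},
    {"jaw": 0, "x": 4.8, "y": 0.2, "z": 0, "wx": 0, "wy": 0, "wz": 0.5},
    {"jaw": 0, "x": 4.8, "y": 0.2, "z": 0, "wx": 0, "wy": 0, "wz": 0.5},
    {"jaw": 0, "x": 0, "y": 0, "z": 0, "wx": 0, "wy": 0, "wz": 0},
  ],
  force=10,
)

```text
clock: 8.72
ee_pos: [0.4649, 0.0915, 0.0655]
eef_rot: [-2.362, -2.071, 0.001]
contact_force: [-0.9, -0.8, 0.2]
gripper_width: 0.008
grip_force: 0.0
```

```bash
python3 - <<'E'
from h import *
s=read_state();print(s["clock"],s["ee_pos"],s["eef_rot"],s["contact_force"])
p=camera("wrist");cv2.imwrite("pics/wrist4.png",p["pixels"])
for k in("red_lobe","wheel_axis"):
    for r in place_of(k,p)[:2]: print(k,r["score"],r["point"],at_z(p,r["point"],.064))
E
```

```text
8.725 [0.46492498 0.09146922 0.0655118 ] [-2.36173150e+00 -2.07128542e+00  6.12285408e-04] [-0.94353619 -0.8497011   0.18497812]
red_lobe 0.94 [544.7, 261.5] [0.56209435 0.10203181 0.064     ]
```

View pics/wrist4.png

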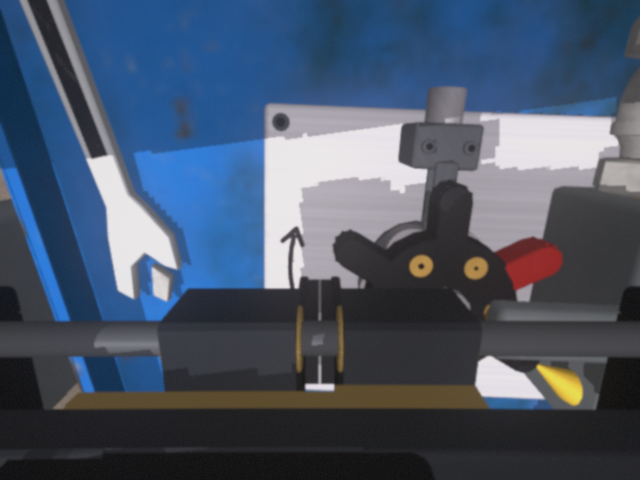

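The red lobe at (540,260) is now at the 30° rest, so one click is done and one remains. I'll back out, arc back and re-enter.

servo_tool(
  increments=[
    {"jaw": 0, "x": 0, "y": -13, "z": 0, "wx": 0, "wy": 0, "wz": 0},
    {"jaw": 0, "x": 0, "y": -13, "z": 0, "wx": 0, "wy": 0, "wz": 0},
    {"jaw": 0, "x": 0, "y": -14, "z": 0, "wx": 0, "wy": 0, "wz": 0},
    {"jaw": 0, "x": -16.5, "y": 1.4, "z": 0, "wx": 0, "wy": 0, "wz": -1.0},
    {"jaw": 0, "x": -16.5, "y": 1.4, "z": 0, "wx": 0, "wy": 0, "wz": -1.0},
    {"jaw": 0, "x": -16.5, "y": 1.4, "z": 0, "wx": 0, "wy": 0, "wz": -1.0},
    {"jaw": 0, "x": -16.5, "y": 1.4, "z": 0, "wx": 0, "wy": 0, "wz": -1.0},
    {"jaw": 0, "x": -16.5, "y": 1.4, "z": 0, "wx": 0, "wy": 0, "wz": -1.0},
    {"jaw": 0, "x": -16.5, "y": 1.4, "z": 0, "wx": 0, "wy": 0, "wz": -1.0},
    {"jaw": 0, "x": 0, "y": 0, "z": 0, "wx": 0, "wy": 0, "wz": 0},
  ],
  force=10,
)

```text
clock: 10.12
ee_pos: [0.4619, 0.0083, 0.0656]
eef_rot: [1.016, 2.971, 0.0]
contact_force: [-0.9, 0.2, -0.0]
gripper_width: 0.005
grip_force: 0.0
```

servo_tool(
  increments=[
    {"jaw": 0, "x": 0, "y": 10, "z": 0, "wx": 0, "wy": 0, "wz": 0},
    {"jaw": 0, "x": 0, "y": 10, "z": 0, "wx": 0, "wy": 0, "wz": 0},
    {"jaw": 0, "x": 0, "y": 10, "z": 0, "wx": 0, "wy": 0, "wz": 0},
    {"jaw": 0, "x": 0, "y": 10, "z": 0, "wx": 0, "wy": 0, "wz": 0},
    {"jaw": 0, "x": 4.8, "y": 0.2, "z": 0, "wx": 0, "wy": 0, "wz": 0.5},
    {"jaw": 0, "x": 4.8, "y": 0.2, "z": 0, "wx": 0, "wy": 0, "wz": 0.5},
    {"jaw": 0, "x": 4.8, "y": 0.2, "z": 0, "wx": 0, "wy": 0, "wz": 0.5},
    {"jaw": 0, "x": 4.8, "y": 0.2, "z": 0, "wx": 0, "wy": 0, "wz": 0.5},
    {"jaw": 0, "x": 4.8, "y": 0.2, "z": 0, "wx": 0, "wy": 0, "wz": 0.5},
    {"jaw": 0, "x": 4.8, "y": 0.2, "z": 0, "wx": 0, "wy": 0, "wz": 0.5},
  ],
  force=10,
)

```text
clock: 11.38
ee_pos: [0.4687, 0.063, 0.0655]
eef_rot: [1.75, 2.609, -0.001]
contact_force: [0.3, -2.3, -0.5]
gripper_width: 0.008
grip_force: 1.4
```

servo_tool(
  increments=[
    {"jaw": 0, "x": 4.8, "y": 0.2, "z": 0, "wx": 0, "wy": 0, "wz": 0.5},
    {"jaw": 0, "x": 4.8, "y": 0.2, "z": 0, "wx": 0, "wy": 0, "wz": 0.5},
    {"jaw": 0, "x": 4.8, "y": 0.2, "z": 0, "wx": 0, "wy": 0, "wz": 0.5},
    {"jaw": 0, "x": 4.8, "y": 0.2, "z": 0, "wx": 0, "wy": 0, "wz": 0.5},
    {"jaw": 0, "x": 4.8, "y": 0.2, "z": 0, "wx": 0, "wy": 0, "wz": 0.5},
    {"jaw": 0, "x": 4.8, "y": 0.2, "z": 0, "wx": 0, "wy": 0, "wz": 0.5},
    {"jaw": 0, "x": 0, "y": 0, "z": 0, "wx": 0, "wy": 0, "wz": 0},
    {"jaw": 0, "x": 0, "y": -13, "z": 0, "wx": 0, "wy": 0, "wz": 0},
    {"jaw": 0, "x": 0, "y": -13, "z": 0, "wx": 0, "wy": 0, "wz": 0},
    {"jaw": 0, "x": 0, "y": -14, "z": 0, "wx": 0, "wy": 0, "wz": 0},
    {"jaw": 0, "x": 0, "y": 0, "z": -40, "wx": 0, "wy": 0, "wz": 0},
    {"jaw": 0, "x": 0, "y": 0, "z": -40, "wx": 0, "wy": 0, "wz": 0},
    {"jaw": 0, "x": 0, "y": 0, "z": -20, "wx": 0, "wy": 0, "wz": 0},
    {"jaw": 0, "x": 0, "y": 0, "z": 0, "wx": 0, "wy": 0, "wz": 0},
  ],
  force=10,
)

```text
clock: 13.12
ee_pos: [0.4252, 0.0966, 0.1666]
eef_rot: [2.362, 2.069, 0.004]
contact_force: [0.5, -0.2, -0.2]
gripper_width: 0.008
grip_force: 0.0
```

```bash
python3 m.py 5 wrist top
python3 - <<'E'
import cv2,numpy as np
a=cv2.imread('pics/wrist5.png');b=cv2.resize(cv2.imread('pics/top5.png')[180:310,150:320],None,fx=3.4,fy=3.4)
cv2.imwrite('pics/c5.png',np.hstack([cv2.resize(a,(480,360)),cv2.resize(b,(320,245)).copy() if 0 else cv2.copyMakeBorder(cv2.resize(b,(320,245)),0,115,0,0,0)]))
E
```

```text
13.125 [0.4252 0.0966 0.1666] [2.3616 2.0685 0.0037] 0.007754388079888264 [-0.0339  0.3953  1.9664  0.      0.7766  0.0982]
wrist [0.4352 0.1722 0.3155]
wheel_axis 0.69 [453. 241.] [0.5184 0.0868 0.064 ] [0.5165 0.0887 0.0698]
nozzle 0.66 [484. 253.] [0.5304 0.0833 0.085 ] [0.5313 0.0824 0.0828]
plunger 0.73 [456. 140.] [0.5295 0.1528 0.044 ] [0.5293 0.1528 0.0446]
red_lobe 0.79 [502. 277.] [0.552  0.0553 0.064 ] [0.5517 0.0556 0.0647]
pointer_tip 0.79 [514. 284.] [0.5621 0.0471 0.06  ] [0.5769 0.0325 0.0302]
leak_tester 0.88 [428. 219.] [0.5186 0.0874 0.    ] [0.5015 0.1048 0.0648]
wheel_axis ang 0.0 0.0
nozzle ang -16.3 0.0125
plunger ang 80.4 0.0669
red_lobe ang -43.2 0.046
pointer_tip ang -42.2 0.059
leak_tester ang 72.7 0.0006
top [ 0.3005 -0.11    1.2111]
wheel_axis 0.87 [226. 242.] [0.5129 0.0814 0.064 ] [0.5123 0.0809 0.067 ]
nozzle 0.56 [226. 230.] [0.5328 0.0797 0.085 ] [0.497  0.0505 0.2584]
plunger 0.47 [231. 244.] [0.5132 0.0735 0.044 ] [0.5099 0.0707 0.062 ]
red_lobe 0.37 [360. 328.] [ 0.3581 -0.1786  0.064 ] [ 0.3598 -0.1805  0.031 ]
pointer_tip 0.81 [244. 220.] [0.5581 0.0487 0.06  ] [0.5687 0.0553 0.0124]
leak_tester 0.76 [230. 243.] [0.5228 0.0823 0.    ] [0.5113 0.0724 0.0626]
wheel_axis ang 0.0 0.0
nozzle ang -4.9 0.02
plunger ang -87.9 0.0079
red_lobe ang -120.8 0.3026
pointer_tip ang -35.9 0.0558
leak_tester ang 5.2 0.0099
```

View pics/c5.png

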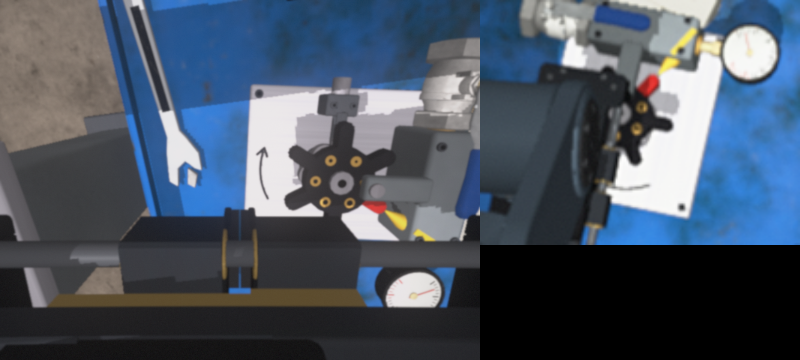

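Left half: the red lobe (375,207) points at the yellow cone (397,218). The angle measures −43° against −42°, so both agree. The right half confirms it. Now the button.

servo_tool(
  increments=[
    {"jaw": 0, "x": -20, "y": 6, "z": 0, "wx": 0, "wy": 0, "wz": 0},
    {"jaw": 0, "x": -40, "y": 12, "z": 0, "wx": 0, "wy": 0, "wz": 0},
    {"jaw": 0, "x": -40, "y": 12, "z": 0, "wx": 0, "wy": 0, "wz": 0},
    {"jaw": 0, "x": -40, "y": 12, "z": 0, "wx": 0, "wy": 0, "wz": 0},
    {"jaw": 0, "x": -40, "y": 12, "z": 0, "wx": 0, "wy": 0, "wz": 0},
    {"jaw": 0, "x": -40, "y": 12, "z": 0, "wx": 0, "wy": 0, "wz": 0},
    {"jaw": 0, "x": -40, "y": 12, "z": 0, "wx": 0, "wy": 0, "wz": 0},
    {"jaw": 0, "x": -40, "y": 12, "z": 0, "wx": 0, "wy": 0, "wz": 0},
    {"jaw": 0, "x": -17, "y": 3, "z": 0, "wx": 0, "wy": 0, "wz": 0},
    {"jaw": 0, "x": 0, "y": 0, "z": 30, "wx": 0, "wy": 0, "wz": 0},
    {"jaw": 0, "x": 0, "y": 0, "z": 30, "wx": 0, "wy": 0, "wz": 0},
    {"jaw": 0, "x": 0, "y": 0, "z": 15, "wx": 0, "wy": 0, "wz": 0},
    {"jaw": 0, "x": 0, "y": 0, "z": 0, "wx": 0, "wy": 0, "wz": 0},
  ],
  force=10,
)

```text
clock: 15.45
ee_pos: [0.4748, -0.2289, 0.0897]
eef_rot: [-2.361, -2.068, 0.001]
contact_force: [-0.7, -0.6, 0.0]
gripper_width: 0.005
grip_force: 0.0
```

```bash
python3 - <<'E'
from h import *
s=read_state();print(s["clock"],s["ee_pos"],s["contact_force"])
p=camera("side");q=proj(p,np.array(s["ee_pos"])-[0,0,.014]);print(q,proj(p,[.4755,-.23,.064]))
c,r=int(q[0]),int(q[1]);cv2.imwrite("pics/side6.png",cv2.resize(p["pixels"][r-60:r+60,c-80:c+80],None,fx=4,fy=4))
E
```

```text
15.45 [ 0.4748412  -0.22885979  0.08972936] [-0.71211345 -0.5805856   0.01324522]
[308.01157155 288.73217023] [308.34706749 293.86676429]
```

View pics/side6.png

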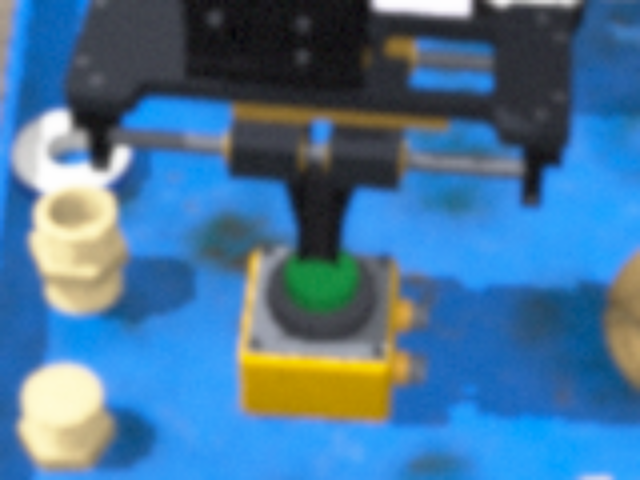

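The finger tip at (318,255) is over the green button (320,280), a few mm to the back. I'll shift slightly and press.

servo_tool(
  increments=[
    {"jaw": 0, "x": -3, "y": 0, "z": 4, "wx": 0, "wy": 0, "wz": 0},
    {"jaw": 0, "x": 0, "y": 0, "z": 5, "wx": 0, "wy": 0, "wz": 0},
    {"jaw": 0, "x": 0, "y": 0, "z": 3, "wx": 0, "wy": 0, "wz": 0},
    {"jaw": 0, "x": 0, "y": 0, "z": 3, "wx": 0, "wy": 0, "wz": 0},
    {"jaw": 0, "x": 0, "y": 0, "z": 2, "wx": 0, "wy": 0, "wz": 0},
    {"jaw": 0, "x": 0, "y": 0, "z": 0, "wx": 0, "wy": 0, "wz": 0},
  ],
  force=10,
)

```text
clock: 16.25
ee_pos: [0.4753, -0.233, 0.0738]
eef_rot: [2.363, 2.069, 0.0]
contact_force: [-0.7, 0.2, 4.4]
gripper_width: 0.005
grip_force: 2.2
```

servo_tool(
  increments=[
    {"jaw": 0, "x": 0, "y": 0, "z": 1, "wx": 0, "wy": 0, "wz": 0},
    {"jaw": 0, "x": 0, "y": 0, "z": 1, "wx": 0, "wy": 0, "wz": 0},
    {"jaw": 0, "x": 0, "y": 0, "z": 0.5, "wx": 0, "wy": 0, "wz": 0},
    {"jaw": 0, "x": 0, "y": 0, "z": 0, "wx": 0, "wy": 0, "wz": 0},
  ],
  force=10,
)

```text
clock: 16.75
ee_pos: [0.4753, -0.2331, 0.0727]
eef_rot: [2.362, 2.069, 0.0]
contact_force: [-1.7, 0.6, 15.9]
gripper_width: 0.007
grip_force: 7.9
```

The force jumped to 16 N and the position stalled, so the button has bottomed out. I'll lift clear.

servo_tool(
  increments=[
    {"jaw": 0, "x": 0, "y": 0, "z": 0, "wx": 0, "wy": 0, "wz": 0},
    {"jaw": 0, "x": 0, "y": 0, "z": -10, "wx": 0, "wy": 0, "wz": 0},
    {"jaw": 0, "x": 0, "y": 0, "z": -30, "wx": 0, "wy": 0, "wz": 0},
    {"jaw": 0, "x": 0, "y": 0, "z": -40, "wx": 0, "wy": 0, "wz": 0},
    {"jaw": 0, "x": 0, "y": 0, "z": 0, "wx": 0, "wy": 0, "wz": 0},
    {"jaw": 0, "x": 0, "y": 0, "z": 0, "wx": 0, "wy": 0, "wz": 0},
  ],
  force=10,
)

```text
clock: 17.5
ee_pos: [0.4746, -0.2324, 0.1505]
eef_rot: [-2.362, -2.069, 0.0]
contact_force: [-0.1, 0.5, -0.2]
gripper_width: 0.003
grip_force: 0.0
```

```bash
python3 m.py 7 top | grep -E "red|wheel|pointer"; python3 - <<'E'
from plant import *
s=read_state();print(s["ee_pos"],s["contact_force"]);print(sign_off())
E
```

```text
pointer_tip 0.96 [244. 218.] [0.5626 0.0489 0.06  ] [ 0.395  -0.0527  0.796 ]
pointer_tip ang 0.0 0.0
[ 0.47481903 -0.23266415  0.15028093] [0.41970333 0.44584326 0.27279939]
the job is handed in; nothing more can be done
None
```

I advanced the wheel two clicks clockwise until the red lobe rested at the yellow pointer (confirmed in the wrist and top pictures before pressing). I then pressed the start button until it bottomed out at about 16 N, lifted clear and handed the job in; no verdict came back, and in the last top picture the networks did not find the wheel.

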